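# Swap the spent desiccant for purge: crystals into the dry cabinet, pump and fan on

### The job

The desiccant in the dry cabinet is spent, so it now keeps the crystals dry by air purge. Pull its drawer open by the handle, take the round desiccant tin out and stand it on the table, set every clear-lidded crystal box standing about (on the table or on the cabinet's roof) flat on the drawer's floor, lid up, and push the drawer fully shut. Then feel with the fingers how the two unlit toggle levers behind the cabinet stand, first the pump's, then the fan's: flip on a lever that is off, leave on one that is on, without forcing them, and leave the other things on the table alone.

Things in the scene. Friction and masses are not known exactly. Their poses are not given: they have to be found in the camera images.
- dry_cabinet: Flat white-painted drawer cabinet fixed on the table: 164 mm deep (its x), 236 mm wide (its y), 70 mm high with a flat roof, plus a dark step 40 mm deep and 30 mm high along its back (+x) that carries the switches. Origin: centre of the 164 x 236 underside. Its -x side is the drawer front, which looks to the robot's left (world +y), give or take 0.2 rad; its +y end is the one away from the robot.
- drawer (a joint): Slide of the drawer, 0 = fully shut, 0.130 m = fully open, towards the cabinet's -x. It runs with about 2 N of friction (more when moved fast) and stays where it is left. It starts shut.
- drawer_handle (a point): Middle of the steel bar handle on the drawer's front: a level round bar 10 mm thick and about 100 mm long, along the cabinet's y, its axis 40 mm in front of the front panel (35 mm clear gap behind it) and 42 mm above the table. Front panel 11 to 67 mm above the table. The bar can be pinched from above. Axes as the cabinet's.
- drawer_floor (a point): Centre of the drawer's inner floor, 15 mm above the table, at the floor's surface; axes as the cabinet's. The inside measures 137 mm along x and 208 mm along y; side and back walls rise 25 mm above the floor, the front panel 52 mm, the cabinet's roof lies 55 mm above it. With the drawer fully open this point lies 61 mm in front of the cabinet's front edge.
- desiccant_tin: Round steel tin with lid, 59 mm across, 23 mm high, 100 to 200 g, starting loose on the drawer's floor near its +y end (its centre 55 to 70 mm from the drawer's middle). Origin: centre of its underside.
- crystal_box_1: Square black box with a clear lid and a white label, 40 x 40 x 20 mm, 60 g, loose. Origin: centre of its underside, z up through the lid, x and y along its sides. Two to four of the four are present; 1 to 3 start on the table left of the cabinet.
- crystal_box_2: as crystal_box_1
- crystal_box_3: as crystal_box_1
- crystal_box_4: as crystal_box_1, but if present it starts on the rear half of the cabinet's roof
- pump_switch (a point): Root of the pump's switch lever on the step behind the cabinet, at the step's top 30 mm above the table, 23 mm behind the back wall (the wall rises 40 mm above the step), 45 mm from the middle towards the robot (cabinet y = -45 mm). A thin black bat lever stands up from here, 32 mm long, 6 mm thick with a 10 mm ball end. Axes as the cabinet's.
- pump_lever (a joint): Lean of the pump's lever: -0.40 rad = off (ball 11 mm to the cabinet's -y, nearer the robot), +0.40 rad = on (ball 11 mm to the cabinet's +y, away from the robot). Over-centre: it rests only at either end and snaps over once past the middle; about 3 N on the ball starts it moving. Starts on or off.
- fan_switch (a point): Root of the fan's switch lever, as the pump's, on the same step 45 mm from the middle on the other side (cabinet y = +45 mm).
- fan_lever (a joint): Swing of the fan's lever, same values and feel as the pump's. Starts on or off.
- vial_2: Bystander: glass vial with black cap, 22 mm across, 52 mm high, on the far left of the table; origin at the centre of its underside
- spacer: Bystander: bare aluminium block 26 x 34 x 20 mm with a hole in its top; origin at the centre of its underside
- lens_cap: Bystander: round black lens cap, 48 mm across, 20 mm high; origin at the centre of its underside
- pump_lever_tip (a point): Centre of the ball end of the pump's lever, 27 mm from its root
- fan_lever_tip (a point): Centre of the ball end of the fan's lever, 27 mm from its root
Things that resemble listed ones, but are neither listed nor needed, are in the scene too. Leave any yellow look-alike of the crystal_box_3 alone.

How it is judged:
By the outcome, as a careful person would: the job done as asked, in the order asked, and still so for the second after the job is handed in, with the robot touching nothing.
Of crystal_box_1, crystal_box_2, crystal_box_3, crystal_box_4 only 2 to 4 are there at a start; the rules pass over those that are not, and their reading is None.
At some moment in a run one of crystal_box_1, crystal_box_2, crystal_box_3 may be knocked a few centimetres aside while the robot is not near it.
Once in a run the grip may slacken for a moment while it holds something.
It also fails if it takes over 210 s, if anything falls off the work surface, if the arm or the gripper's body presses on something with over 40 N, if the wrist force passes 120 N, or if a joint passes its speed limit or range.

### The arm

A 7-joint arm with a two-finger parallel gripper is mounted at the origin on a cart in front of the work surface, level with it; the furniture and walls round the work are solid. World frame = base frame: x ahead of the robot, y to its left, z up, the work surface at z = 0. Lengths are in mm, angles in rad, forces in N, time in s.
With the tool pointing down it reaches from about 425 to 875 mm from the base axis. Payload 4.7 kg.
Tool frame: the origin (TCP) lies at the very end of the fingers, on their centre line; the grasp point (between the pads) lies 19 mm behind it (robot.pinch_z is the distance from the TCP to the grasp point, in mm); z points along the fingers, x is the direction in which the jaws open and shut, and the axes are right-handed (so a half turn about z gives the same grasp; the last joint's range is limited). The gripper opens to 87 mm and grips with 3 to 60 N. Pads are 19 mm wide; open, the fingers measure 117 mm over their backs; the gripper's body (75 mm by 190 mm) begins 51 mm behind the grasp point.
Start: joints at [1.129, 0.321, -0.07, 1.45, 0.023, 1.371, -0.057], TCP at [286.102, -583.671, 222.587] pointing down, gripper open.
Joint ranges: [-2.86, 2.86], [-0.3, 2.09], [-1.38, 1.24], [0.06, 2.45], [-1.56, 4.7], [0.09, 2.05], [-2.69, 2.69]. Speed limits (rad/s): [2.57, 2.57, 3.14, 3.14, 3.14, 3.14, 3.14].

### API

Orientations are given as a unit quaternion [x, y, z, w].
In Python, from cell import robot, viewer, job gives the robot as it stands. The module is installed in compiled form; this text tells all that it offers.
- The arm moves only by the tool jog_arm, never from a script. Its argument "series" is one flat list of numbers, 5 for each row, row after row: the shift along the tool's x, y, z in cm, then the turn about the tool's z in rad, then the opening, from 0 (shut) to 1 (fully open). A call has 1 to 8 rows; each row shifts and turns the commanded pose from where the row before left it, along the tool's axes as they then stand; what a row does not reach is not made up. A row lasts 1/8 s, in which the tool goes at most 62.5 mm and 10.7 degrees, less where a joint would pass 70% of its speed; a pose out of reach is approached as far as the arm can. A call is refused whole if a number of a shift passes 6.25 or a number of a turn 0.188, either way. A call with a gripper value outside its range is refused whole. The fingers move at their own pace and stop on an object; "squeeze" is the grip in N (left out, the last holds). Time passes only in rows, so rows that do not move let the fingers close. It gives the time, the measured TCP pose, the force and the opening at its end, in the units of the state.
- robot.state(): the state, without advancing time (a new reading comes with each control period).
- viewer.get_image(name): name is "scene" or "top"; returns (picture, depth): 480x640x3 uint8, red, green, blue; 480x640 float32, mm along the optical axis (not along the pixel's ray), 0 where there is no reading.
- viewer.camera_params(name): a dict with "K" (3x3 intrinsics, pixels), "world_to_cam" (4x4, takes a point from world to camera coordinates). Camera axes: x right, y up, looking along -z (the intrinsics and any distortion apply to the point x, -y, -z); pixel columns grow to the right and rows downward; lengths in mm; the calibration is good to about 2 mm. A picture is of the moment at which its call begins. camera_params takes no time and is no camera call.
- job.close_job(): hands the job in, once; it reports no verdict.
The state is a dict: "t": time; "joint_positions": joint angles; "qd": joint speeds; "tau": joint torques, N m; "position": TCP position; "orientation": TCP orientation; "contact_force": force on the tool from outside, world axes, zero at the start; "moment": the same for the moment, N m; "finger_gap": finger opening in mm.
Only numpy, scipy, OpenCV 4.12 (cv2) and the standard library are available. Lean on these libraries where they do the work, as an engineer would, in place of code of your own. Each camera call takes 0.05 s, during which the arm holds its last target. There are 200 camera calls.

## Working session

There is one attempt and no reset: what is moved stays moved. The work goes in short steps, Python scripts to look and compute and a tool call to move; the robot and the scene stay as the last step left them, time stands still between calls to the robot, and variables do not carry over. Pictures are saved under pics/ and viewed, about 12 in all and at most 16, crops included, and the job is handed in when it is done.

Besides the shell and the picture viewer there is one more tool, called after ">>>" by a JSON object that holds its "method" and its "body". jog_arm: Moves the arm, as the interface text tells. Its arguments: {"type":"object","properties":{"series":{"type":"array"},"squeeze":{"type":"number"}},"required":["series"]}

```bash
mkdir -p pics; cat > h.py <<'E'
import numpy as np,cv2
from cell import robot,viewer,job
def look(name,fn=None,crop=None,scale=1):
    im,d=viewer.get_image(name); np.savez('/tmp/%s.npz'%name,im=im,d=d)
    if fn: save(name,fn,crop,scale)
    return im,d
def save(name,fn,crop=None,scale=1):
    im=np.load('/tmp/%s.npz'%name)['im'][:,:,::-1]
    if crop: u0,v0,u1,v1=crop; im=im[v0:v1,u0:u1]
    cv2.imwrite('pics/'+fn,cv2.resize(im,None,fx=scale,fy=scale,interpolation=cv2.INTER_CUBIC))
def cloud(name):
    d=np.load('/tmp/%s.npz'%name)['d'];P=viewer.camera_params(name);K=np.array(P['K']);T=np.linalg.inv(P['world_to_cam'])
    v,u=np.mgrid[:480,:640];x=(u-K[0,2])/K[0,0]*d;y=(v-K[1,2])/K[1,1]*d
    c=np.stack([x,-y,-d,np.ones_like(d)],-1)
    w=(c@T.T)[...,:3];w[d<=0]=np.nan;return w
def proj(name,p):
    P=viewer.camera_params(name);K=np.array(P['K']);c=(np.array(P['world_to_cam'])@np.r_[p,1])[:3]
    q=K@np.array([c[0],-c[1],-c[2]]);return q[:2]/q[2]
def st():
    s=robot.state();print({k:np.round(s[k],3).tolist() for k in ('t','position','orientation','contact_force','finger_gap')})
E
python3 - <<'E'
from h import *
st()
look('scene','s1.png');look('top','t1.png')
for n in('scene','top'):
    P=viewer.camera_params(n);print(P)
E
```

```text
{'t': 0.0, 'position': [285.818, -583.173, 221.452], 'orientation': [0.849, -0.529, -0.001, -0.0], 'contact_force': [-0.869, -0.931, 0.544], 'finger_gap': 86.946}
{'K': array([[487.29728264,   0.        , 323.55373403],
       [  0.        , 487.29728264, 236.97922538],
       [  0.        ,   0.        ,   1.        ]]), 'world_to_cam': array([[-4.60904780e-01, -8.87080017e-01,  2.56091413e-02,
         1.93465760e+02],
       [ 4.45619281e-01, -2.06384689e-01,  8.71107810e-01,
        -3.32593515e+02],
       [-7.67456996e-01,  4.12909681e-01,  4.90423649e-01,
        -5.57840446e+02],
       [ 0.00000000e+00,  0.00000000e+00,  0.00000000e+00,
         1.00000000e+00]])}
{'K': array([[558.41911816,   0.        , 330.31801189],
       [  0.        , 558.41911816, 231.6730583 ],
       [  0.        ,   0.        ,   1.        ]]), 'world_to_cam': array([[ 2.95329639e-02, -9.99550933e-01, -5.07304311e-03,
        -6.35559043e+01],
       [ 9.96139963e-01,  2.90117114e-02,  8.28462059e-02,
        -5.48208996e+02],
       [-8.26618248e-02, -7.50015498e-03,  9.96549432e-01,
        -1.22533629e+03],
       [ 0.00000000e+00,  0.00000000e+00,  0.00000000e+00,
         1.00000000e+00]])}
```

View pics/t1.png

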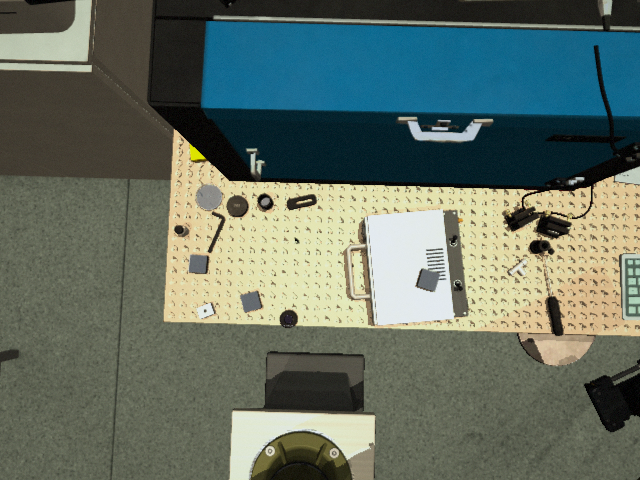

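View pics/s1.png

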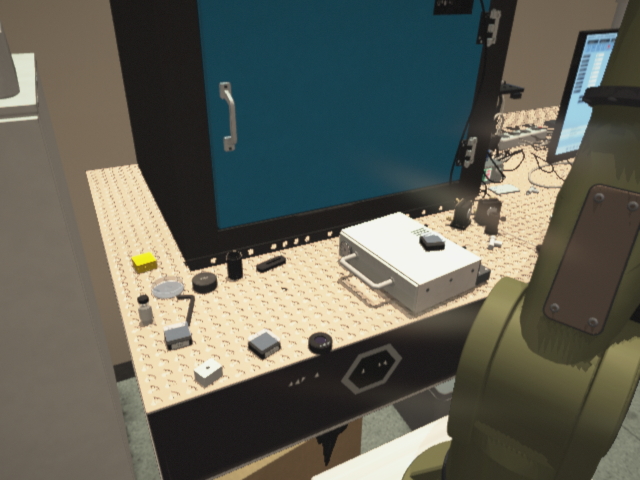

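Top view: the cabinet is around (410,267), with its handle at (353,271) and levers at (453,241) and (458,285). The dark grey clear-lidded boxes with labels are at (198,264) and (251,301), plus one on the roof at (427,280). The yellow one at (197,153) is the look-alike, and the spacer at (205,311) is bare metal. I'll confirm with enlarged crops and measure.

```bash
python3 - <<'E'
from h import *
im=np.load('/tmp/top.npz')['im'];W=cloud('top')
a=cv2.resize(im[180:335,165:320],None,fx=3.8,fy=3.8,interpolation=cv2.INTER_CUBIC)
s=np.load('/tmp/scene.npz')['im']
cv2.imwrite('pics/c1.png',a[:,:,::-1])
m=lambda lo,hi,u0,v0,u1,v1:[(W[v0:v1,u0:u1,2]>lo)&(W[v0:v1,u0:u1,2]<hi)]
def rect(lo,hi,u0,v0,u1,v1,tag):
    R=W[v0:v1,u0:u1];k=(R[...,2]>lo)&(R[...,2]<hi);p=R[k]
    r=cv2.minAreaRect(p[:,:2].astype(np.float32));print(tag,len(p),np.round(r[0],1),np.round(r[1],1),round(r[2],1),'z',np.round(np.median(p[:,2]),1),np.round(p[:,:2].mean(0),1))
print('table z',np.nanmedian(W[240:260,260:330,2]))
rect(60,76,340,195,480,335,'roof')
rect(80,100,410,262,445,298,'box4')
rect(12,30,185,250,212,278,'boxA');rect(12,30,238,288,265,316,'boxB')
rect(12,35,195,300,216,320,'spacer');rect(10,35,276,307,302,330,'cap1');rect(10,35,226,193,249,217,'cap2');rect(3,40,193,183,224,211,'glass')
rect(20,60,170,222,190,240,'vial'); rect(34,55,340,235,362,310,'handle');rect(45,70,448,232,462,250,'fan');rect(45,70,452,275,466,295,'pump')
rect(30,80,256,192,275,212,'blackcyl');rect(5,40,285,190,320,212,'strip')
E
```

```text
table z -0.039453208046438704
roof 8366 [ 477.6 -226.7] [236.2 198.5] 6.7 z 69.6 [ 476.6 -215.3]
box4 375 [ 449.9 -257.5] [41. 40.] 74.7 z 89.9 [ 450.  -256.7]
boxA 336 [476.6 246.4] [42.9 50.9] 88.4 z 20.2 [471.2 246.8]
boxB 328 [390.4 125.6] [39.8 40. ] 17.7 z 20.4 [390.3 125.2]
spacer 185 [367.2 225. ] [26.  34.7] 23.6 z 20.0 [367.3 224.5]
cap1 238 [354.4  39.8] [38.3 38.1] 1.2 z 14.4 [354.2  40.1]
cap2 354 [603.6 164.9] [46.3 46.2] 47.3 z 19.9 [603.4 164.3]
glass 289 [623.5 234.4] [62.2 69. ] 2.2 z 5.4 [623.8 233.8]
vial 104 [543.7 283.1] [20.  20.5] 14.7 z 49.0 [543.2 282. ]
handle 320 [ 463.8 -100.7] [117.8  32.7] 1.5 z 45.6 [466.1 -97. ]
fan 20 [ 543.8 -318.1] [8.5 9.5] 52.1 z 56.4 [ 543.  -317.7]
pump 23 [ 435.2 -331.1] [10.   9.3] 45.7 z 56.9 [ 434.9 -330.7]
blackcyl 89 [613.   99.8] [29.4 28.2] 47.7 z 47.7 [612.7  99.5]
strip 275 [620.9  21.8] [69.5 44.1] 87.3 z 9.4 [618.6  21.5]
```

View pics/c1.png

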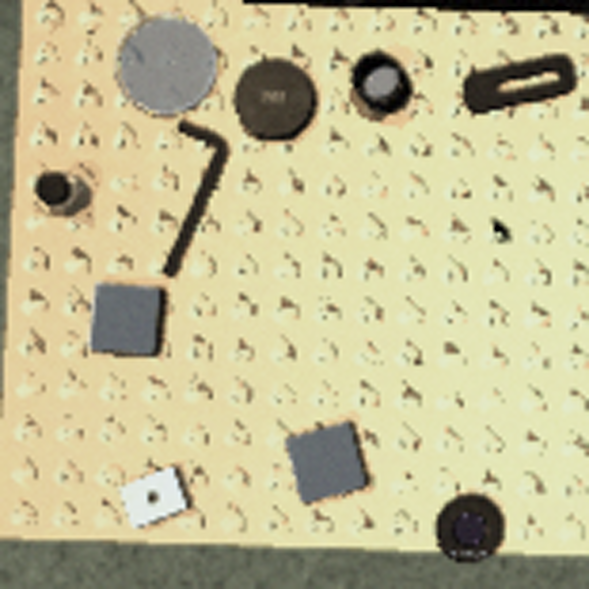

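```bash
cat >> h.py <<'E'
def to(x,y,z,yawdeg=None):
    "totals from current measured pose, tool cm; turn first"
    s=robot.state();p=np.array(s['position']);q=s['orientation']
    from scipy.spatial.transform import Rotation as Ro
    t=Ro.from_quat(q).as_matrix()[:,0];yaw=np.degrees(np.arctan2(t[1],t[0]));new=yaw if yawdeg is None else yawdeg
    a=np.radians(new);d=np.array([x,y,z])-p
    print('yaw %.1f turn %.3f | tool cm x %.2f y %.2f z %.2f'%(yaw,np.radians(yaw-new),(d[0]*np.cos(a)+d[1]*np.sin(a))/10,(d[0]*np.sin(a)-d[1]*np.cos(a))/10,-d[2]/10))
E
python3 - <<'E'
from h import *
W=cloud('top')
R=W[200:335,355:470];p=R[(R[...,2]>67.5)&(R[...,2]<72)];p=p[(p[:,1]<-110)&(p[:,1]>-310)]
r=cv2.minAreaRect(p[:,:2].astype(np.float32));print(r)
th=np.radians(r[2] if r[2]<45 else r[2]-90);ey=np.array([np.cos(th),np.sin(th)]);ex=np.array([ey[1],-ey[0]])
# handle bar
R=W[230:310,338:366].reshape(-1,3);h=R[(R[:,2]>36)&(R[:,2]<50)]
c=np.array(r[0]);xc=(h[:,:2]-c)@ex;yc=(h[:,:2]-c)@ey
b=np.abs(yc)<40;print('handle xc',np.percentile(xc[b],[5,50,95]),'yc',np.percentile(yc,[1,99]))
qx=(p[:,:2]-c)@ex;qy=(p[:,:2]-c)@ey;print(np.percentile(qx,[.5,99.5]),np.percentile(qy,[.5,99.5]))
hp=c+np.median(xc[b])*ex;print('handle',hp,'yaw',np.degrees(th))
for n,t in(('fan',(543,-317.7)),('pump',(434.9,-330.7))):print(n,(t-c)@ex,(t-c)@ey)
to(hp[0],hp[1],60,np.degrees(th)-90)
E
```

```text
((476.4383239746094, -217.55711364746094), (235.8948211669922, 169.96206665039062), 6.603026390075684)
handle xc [-129.58662274 -125.17048369 -120.62983776] yc [-59.07158152  71.71577375]
[-83.27422649  83.67649053] [-116.60731713  116.66149336]
handle [462.04501753 -93.21692418] yaw 6.603026390075684
fan 107.13250974419381 54.60475948337134
pump 107.6158987524471 -54.273045119158674
yaw -63.9 turn 0.341 | tool cm x -46.65 y -23.14 z 16.16
```

>>> {"method": "jog_arm", "body": {"series": [-2,-1,0,0.171,1,-4,-2,0,0.17,0.6,-4.5,-2.2,0,0,0.4,-4.5,-2.2,0,0,0.35,-4.5,-2.2,0,0,0.35,-4.5,-2.2,0,0,0.35,-4.5,-2.2,0,0,0.35,-4.5,-2.2,0,0,0.35], "squeeze": 25}}

```text
t: 1.1
position: [394.6, -232.2, 222.3]
orientation: [0.747, -0.665, -0.0, 0.0]
contact_force: [1.1, 0.1, 0.4]
finger_gap: 32.0
```

```bash
python3 -c "
from h import *
st();to(462,-93.2,60,-83.4)"
```

```text
{'t': 1.1, 'position': [394.571, -232.224, 222.301], 'orientation': [0.747, -0.665, -0.0, 0.0], 'contact_force': [1.084, 0.102, 0.418], 'finger_gap': 31.979}
yaw -83.4 turn -0.000 | tool cm x -13.04 y -8.30 z 16.23
```

>>> {"method": "jog_arm", "body": {"series": [-4.5,-2.8,1,0,0.35,-4.5,-2.8,2,0,0.35,-4.04,-2.7,3,0,0.35,0,0,4,0,0.35,0,0,4,0,0.35,0,0,2,0,0.35,0,0,0,0,0.35]}}

```text
t: 1.98
position: [460.1, -94.4, 60.8]
orientation: [0.747, -0.665, -0.002, 0.001]
contact_force: [-0.9, 0.2, 1.0]
finger_gap: 30.4
```

```bash
python3 -c "
from h import *
st();to(462,-93.2,23,-83.4)"
```

```text
{'t': 1.975, 'position': [460.139, -94.418, 60.816], 'orientation': [0.747, -0.665, -0.002, 0.001], 'contact_force': [-0.872, 0.236, 0.994], 'finger_gap': 30.425}
yaw -83.4 turn -0.000 | tool cm x -0.10 y -0.20 z 3.78
```

>>> {"method": "jog_arm", "body": {"series": [-0.1,-0.2,1.5,0,0.35,0,0,1.5,0,0.35,0,0,0.8,0,0.35,0,0,0,0,0.05,0,0,0,0,0.05,0,0,0,0,0.05]}}

```text
t: 2.72
position: [464.2, -93.7, 25.0]
orientation: [0.746, -0.665, 0.0, -0.0]
contact_force: [1.3, -1.8, 0.2]
finger_gap: 9.3
```

>>> {"method": "jog_arm", "body": {"series": [-0.8,0,0,0,0.05,-1.3,0,0,0,0.05,-1.3,0,0,0,0.05,-1.3,0,0,0,0.05,-1.3,0,0,0,0.05,-1.3,0,0,0,0.05,-1.3,0,0,0,0.05,-1.3,0,0,0,0.05]}}

```text
t: 3.72
position: [452.7, 5.6, 24.9]
orientation: [0.747, -0.665, 0.0, -0.0]
contact_force: [0.5, -2.6, 5.3]
finger_gap: 9.0
```

>>> {"method": "jog_arm", "body": {"series": [-1.0,0,0,0,0.05,-0.8,0,0,0,0.05,-0.7,0,0,0,0.05,-0.6,0,0,0,0.05,0,0,0,0,0.05]}}

```text
t: 4.35
position: [449.3, 35.5, 24.9]
orientation: [0.747, -0.665, 0.001, 0.0]
contact_force: [-0.3, -3.4, 5.0]
finger_gap: 9.0
```

>>> {"method": "jog_arm", "body": {"series": [0,0,0,0,0.35,0,0,0,0,0.35,0,0,-3,0,0.35,0,0,-5,0,0.5,0,0,-5,0,0.8,-4,0,-5,0,0.9,-6,0,0,0,0.9,-6,0,0,0,0.9]}}

```text
t: 5.35
position: [430.1, 195.5, 203.7]
orientation: [0.746, -0.666, 0.0, -0.0]
contact_force: [2.1, -0.7, -0.6]
finger_gap: 72.2
```

```bash
python3 - <<'E'
from h import *
st();look('top','t2.png',(160,170,480,340),2.4)
W=cloud('top')
c=np.array([476.7,-219.8]);th=np.radians(6.6);ey=np.array([np.cos(th),np.sin(th)]);ex=np.array([ey[1],-ey[0]])
fl=c-143*ex;print('floor c',fl)
p=W.reshape(-1,3);p=p[~np.isnan(p[:,0])];q=np.c_[(p[:,:2]-fl)@ex,(p[:,:2]-fl)@ey,p[:,2]]
k=(abs(q[:,0])<64)&(abs(q[:,1])<100)&(q[:,2]>30)&(q[:,2]<46)
t=q[k];print(len(t),np.median(t[:,2]),t.min(0),t.max(0))
r=cv2.minEnclosingCircle(p[k][:,:2].astype(np.float32));print(r,p[k].mean(0))
k=(abs(q[:,0])<60)&(abs(q[:,1])<90)&(q[:,2]<22);print('floor z',np.median(q[k][:,2]))
E
```

```text
{'t': 5.35, 'position': [430.064, 195.467, 203.681], 'orientation': [0.746, -0.666, 0.0, -0.0], 'contact_force': [2.101, -0.749, -0.56], 'finger_gap': 72.2}
floor c [460.26398748 -77.74769452]
557 38.00383949692923 [-35.67717038  40.21668946  30.2469248 ] [22.29073246 98.27289621 44.59056538]
((528.334716796875, -63.32273483276367), 29.320402145385742) [528.0860276  -63.25383494  37.98877731]
floor z 14.908109841920577
```

View pics/t2.png

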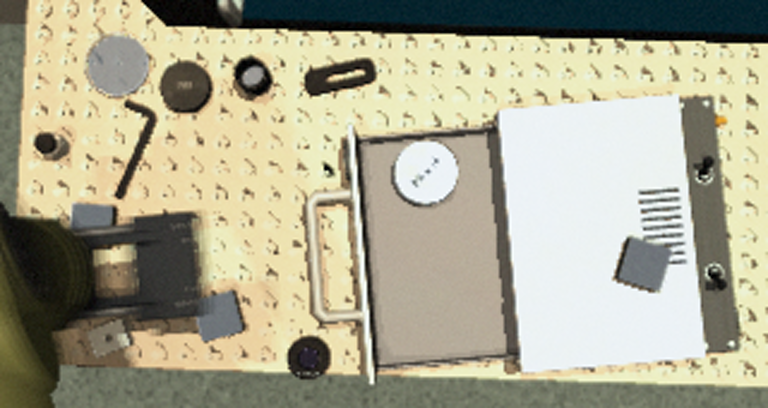

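Drawer is open. The view shows the white tin on the drawer floor at about (427,172) in the crop, which is (528,-63) in world, and the two table boxes are still in place. Next is the tin.

```bash
python3 -c "
from h import *
to(528.3,-63.3,120,-83.4)"
```

```text
yaw -82.8 turn 0.010 | tool cm x 27.84 y -6.96 z 8.39
```

>>> {"method": "jog_arm", "body": {"series": [3,-1,0,0.01,0.86,5,-1.3,0,0,0.86,5,-1.2,1,0,0.86,5,-1.2,2,0,0.86,5,-1.2,2.5,0,0.86,4.8,-1,2.5,0,0.86,0,0,0,0,0.86,0,0,0,0,0.86]}}

```text
t: 6.4
position: [528.2, -74.3, 122.8]
orientation: [0.743, -0.669, -0.001, -0.0]
contact_force: [0.2, 1.1, -0.5]
finger_gap: 74.8
```

```bash
python3 -c "
from h import *
st();to(528.3,-63.3,19,-83.4)"
```

```text
{'t': 6.4, 'position': [528.22, -74.337, 122.828], 'orientation': [0.743, -0.669, -0.001, -0.0], 'contact_force': [0.177, 1.052, -0.487], 'finger_gap': 74.809}
yaw -84.0 turn -0.010 | tool cm x -1.10 y -0.13 z 10.38
```

>>> {"method": "jog_arm", "body": {"series": [-1.1,-0.1,1.5,0,0.86,0,0,2.5,0,0.86,0,0,2.5,0,0.86,0,0,2.0,0,0.86,0,0,1.3,0,0.86,0,0,0.4,0,0.86,0,0,0,0,0.86]}}

```text
t: 7.28
position: [528.8, -64.1, 21.6]
orientation: [0.743, -0.669, 0.0, -0.0]
contact_force: [-0.6, -0.4, 0.3]
finger_gap: 74.9
```

>>> {"method": "jog_arm", "body": {"series": [0,0,0,0,0.5,0,0,0,0,0.5,0,0,0,0,0.5,0,0,0,0,0.5], "squeeze": 30}}

```text
t: 7.78
position: [528.9, -64.7, 21.9]
orientation: [0.743, -0.669, 0.0, -0.0]
contact_force: [-1.6, 0.2, 3.2]
finger_gap: 57.9
```

>>> {"method": "jog_arm", "body": {"series": [0,0,-2,0,0.5,0,0,-3,0,0.5,0,0,-3,0,0.5,-2,0,-1,0,0.5,-3,0,0,0,0.5,-4,-0.3,0,0,0.5,-4,-0.3,0,0,0.5,-4,-0.6,0,0,0.5]}}

```text
t: 8.78
position: [521.0, 108.3, 110.2]
orientation: [0.744, -0.669, -0.001, 0.001]
contact_force: [-0.5, -0.5, -1.3]
finger_gap: 57.5
```

```bash
python3 -c "
from h import *
st();to(520,140,7,-84)"
```

```text
{'t': 8.775, 'position': [521.02, 108.294, 110.228], 'orientation': [0.744, -0.669, -0.001, 0.001], 'contact_force': [-0.493, -0.469, -1.336], 'finger_gap': 57.493}
yaw -83.9 turn 0.001 | tool cm x -3.16 y -0.23 z 10.32
```

>>> {"method": "jog_arm", "body": {"series": [-1.6,-0.1,1,0,0.5,-1.6,-0.1,2,0,0.5,0,0,2.5,0,0.5,0,0,2.2,0,0.5,0,0,1.3,0,0.5,0,0,0.7,0,0.5,0,0,0.2,0,0.5,0,0,0,0,0.5]}}

```text
t: 9.78
position: [521.8, 137.8, 12.8]
orientation: [0.743, -0.669, 0.0, -0.0]
contact_force: [0.8, 0.7, -0.7]
finger_gap: 57.8
```

>>> {"method": "jog_arm", "body": {"series": [0,0,0.3,0,0.5,0,0,0.2,0,0.5,0,0,0.1,0,0.5,0,0,0,0,0.5]}}

```text
t: 10.28
position: [521.4, 137.6, 6.9]
orientation: [0.743, -0.669, 0.0, 0.0]
contact_force: [-2.6, -0.5, 5.2]
finger_gap: 57.6
```

>>> {"method": "jog_arm", "body": {"series": [0,0,0,0,0.86,0,0,0,0,0.86,0,0,-3,0,0.86,0,0,-5,0,0.86,2,0,-4,0,0.86,5,0,0,0,0.7,5,0,0,0,0.7,4,0,0,0,0.7]}}

```text
t: 11.28
position: [538.2, -23.8, 126.4]
orientation: [0.743, -0.67, 0.001, 0.0]
contact_force: [0.3, 0.9, -0.2]
finger_gap: 61.9
```

```bash
cat >> h.py <<'E'
def rect(lo,hi,u0,v0,u1,v1,tag):
    W=cloud('top');R=W[v0:v1,u0:u1];p=R[(R[...,2]>lo)&(R[...,2]<hi)]
    if len(p)<20: print(tag,len(p));return
    r=cv2.minAreaRect(p[:,:2].astype(np.float32));print(tag,len(p),np.round(r[0],1),np.round(r[1],1),round(r[2],1),np.round(p.mean(0),1))
E
python3 - <<'E'
from h import *
st();look('top','t3.png',(160,170,480,340),2.4)
rect(16,24,185,240,225,285,'A');rect(16,24,230,285,272,316,'B');rect(17,30,225,210,275,255,'tin')
to(390.3,125.2,120,-72.3)
E
```

```text
{'t': 11.275, 'position': [538.224, -23.83, 126.384], 'orientation': [0.743, -0.67, 0.001, 0.0], 'contact_force': [0.342, 0.851, -0.171], 'finger_gap': 61.927}
A 290 [471.1 247.4] [41.3 39.9] 86.5 [471.3 247.   20.2]
B 280 [390.3 125.3] [39.6 39.7] 16.2 [390.6 125.2  20.4]
tin 613 [545.9 143.6] [107.5  58. ] 12.9 [529.7 141.1  22.5]
yaw -84.5 turn -0.212 | tool cm x -19.36 y 9.38 z 0.60
```

View pics/t3.png

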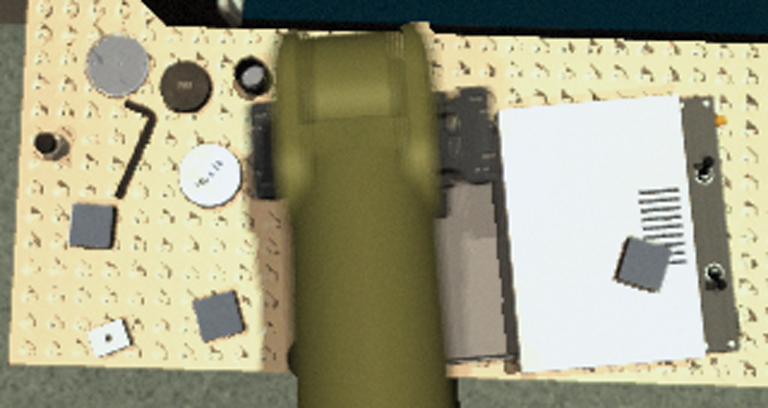

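The tin stands on the table at crop (210,175). Box A at (92,226) and box B at (219,315) haven't moved. Taking box A first.

```bash
python3 -c "
from h import *
to(471.2,247.2,110,-93.5)"
```

```text
yaw -84.5 turn 0.158 | tool cm x -27.33 y 8.42 z 1.60
```

>>> {"method": "jog_arm", "body": {"series": [-3,0.5,0,0.08,0.7,-5,1,0,0.078,0.7,-5,1.8,0,0,0.7,-5,1.8,0,0,0.7,-5,1.8,0.5,0,0.7,-4.3,1.5,1.1,0,0.7,0,0,0,0,0.7,0,0,0,0,0.7]}}

```text
t: 12.32
position: [460.2, 253.7, 110.1]
orientation: [-0.688, 0.726, -0.0, -0.0]
contact_force: [0.3, -1.7, -1.1]
finger_gap: 61.0
```

```bash
python3 -c "
from h import *
st();to(471.2,247.2,4,-93.5)"
```

```text
{'t': 12.325, 'position': [460.164, 253.708, 110.11], 'orientation': [-0.688, 0.726, -0.0, -0.0], 'contact_force': [0.346, -1.688, -1.102], 'finger_gap': 61.001}
yaw -93.0 turn 0.008 | tool cm x 0.58 y -1.14 z 10.61
```

>>> {"method": "jog_arm", "body": {"series": [0.6,-1.1,0.5,0,0.7,0,0,2.5,0,0.7,0,0,3,0,0.7,0,0,2.5,0,0.7,0,0,1.3,0,0.7,0,0,0.6,0,0.7,0,0,0,0,0.7]}}

```text
t: 13.2
position: [471.3, 247.2, 6.5]
orientation: [-0.688, 0.726, -0.0, 0.0]
contact_force: [-0.4, 0.7, 0.1]
finger_gap: 60.8
```

>>> {"method": "jog_arm", "body": {"series": [0,0,0,0,0.3,0,0,0,0,0.3,0,0,0,0,0.3], "squeeze": 25}}

```text
t: 13.58
position: [471.0, 247.5, 6.8]
orientation: [-0.688, 0.726, -0.0, 0.0]
contact_force: [-0.6, 0.1, 1.2]
finger_gap: 39.3
```

```bash
python3 -c "
from h import *
to(529.8,-69.7,100,-83.4)"
```

```text
yaw -93.0 turn -0.168 | tool cm x 32.19 y -2.19 z -9.32
```

>>> {"method": "jog_arm", "body": {"series": [0,0,-3,0,0.3,0,0,-3.5,0,0.3,0,0,-3,0,0.3,3,-0.5,0,-0.08,0.3,4,-0.8,0,-0.09,0.3,5,-0.8,0,0,0.3,5,-0.7,0,0,0.3,5,-0.7,0,0,0.3]}}

```text
t: 14.58
position: [522.8, 29.5, 101.6]
orientation: [0.747, -0.665, 0.0, -0.0]
contact_force: [1.3, 0.6, 0.1]
finger_gap: 40.0
```

```bash
python3 -c "
from h import *
st();to(529.8,-69.7,22,-83.4)"
```

```text
{'t': 14.575, 'position': [522.756, 29.499, 101.569], 'orientation': [0.747, -0.665, 0.0, -0.0], 'contact_force': [1.28, 0.585, 0.108], 'finger_gap': 39.951}
yaw -83.3 turn 0.002 | tool cm x 9.94 y 0.44 z 7.96
```

>>> {"method": "jog_arm", "body": {"series": [4,0.2,0,0,0.3,4,0.2,0,0,0.3,1.9,0,1,0,0.3,0,0,2,0,0.3,0,0,2,0,0.3,0,0,1.5,0,0.3,0,0,0.5,0,0.3,0,0,0,0,0.3]}}

```text
t: 15.58
position: [530.1, -67.2, 31.2]
orientation: [0.747, -0.664, -0.0, 0.0]
contact_force: [-0.1, -0.0, -0.6]
finger_gap: 39.8
```

>>> {"method": "jog_arm", "body": {"series": [0.2,0,0.5,0,0.3,0,0,0.4,0,0.3,0,0,0,0,0.3,0,0,0,0,0.3]}}

```text
t: 16.08
position: [530.4, -69.8, 22.5]
orientation: [0.747, -0.665, 0.0, -0.0]
contact_force: [1.0, 0.5, -0.6]
finger_gap: 39.6
```

>>> {"method": "jog_arm", "body": {"series": [0,0,0.1,0,0.3,0,0,0,0,0.3,0,0,0,0,0.65,0,0,0,0,0.65,0,0,-2,0,0.65,0,0,-4,0,0.65,0,0,-3.5,0,0.65,0,0,0,0,0.65]}}

```text
t: 17.08
position: [532.6, -69.9, 119.3]
orientation: [0.747, -0.665, 0.003, -0.001]
contact_force: [0.2, -0.3, -0.1]
finger_gap: 56.6
```

```bash
python3 - <<'E'
from h import *
st();look('top','t4.png',(160,170,480,340),2.4)
rect(16,24,230,285,272,316,'B')
to(390.3,125.2,110,-73.0)
E
```

```text
{'t': 17.075, 'position': [532.635, -69.92, 119.274], 'orientation': [0.747, -0.665, 0.003, -0.001], 'contact_force': [0.157, -0.35, -0.077], 'finger_gap': 56.591}
B 290 [390.4 125.3] [39.5 40.2] 16.1 [390.6 125.3  20.1]
yaw -83.3 turn -0.180 | tool cm x -22.78 y 7.77 z 0.74
```

>>> {"method": "jog_arm", "body": {"series": [-3,0.5,0,-0.085,0.65,-4,1,0,-0.085,0.65,-4,1.5,0,0,0.65,-4,1.6,0,0,0.65,-4,1.6,0,0,0.65,-3.8,1.6,0,0,0.65,0,0,0,0,0.65,0,0,0,0,0.65]}}

```text
t: 18.12
position: [398.2, 130.4, 115.6]
orientation: [0.801, -0.598, -0.0, 0.001]
contact_force: [0.1, -1.1, 0.1]
finger_gap: 56.8
```

```bash
python3 -c "
from h import *
st();to(390.4,125.2,4,-73.6)"
```

```text
{'t': 18.125, 'position': [398.206, 130.415, 115.579], 'orientation': [0.801, -0.598, -0.0, 0.001], 'contact_force': [0.088, -1.077, 0.068], 'finger_gap': 56.813}
yaw -73.5 turn 0.002 | tool cm x 0.28 y 0.90 z 11.16
```

>>> {"method": "jog_arm", "body": {"series": [0.3,0.9,1,0,0.65,0,0,2.5,0,0.65,0,0,3,0,0.65,0,0,2.0,0,0.65,0,0,1,0,0.65,0,0,0.5,0,0.65,0,0,0,0,0.65]}}

```text
t: 19.0
position: [391.3, 124.8, 16.4]
orientation: [0.801, -0.599, -0.0, 0.0]
contact_force: [-0.7, 0.0, 0.8]
finger_gap: 56.8
```

```bash
python3 -c "
from h import *
st();to(390.4,125.2,5,-73.6)"
```

```text
{'t': 19.0, 'position': [391.276, 124.826, 16.363], 'orientation': [0.801, -0.599, -0.0, 0.0], 'contact_force': [-0.732, 0.036, 0.793], 'finger_gap': 56.797}
yaw -73.6 turn 0.000 | tool cm x -0.06 y 0.07 z 1.14
```

>>> {"method": "jog_arm", "body": {"series": [0,0,0.7,0,0.65,0,0,0.4,0,0.65,0,0,0,0,0.65,0,0,0,0,0.3,0,0,0,0,0.3,0,0,0,0,0.3]}}

```text
t: 19.75
position: [391.3, 125.0, 5.4]
orientation: [0.801, -0.599, 0.0, -0.0]
contact_force: [0.7, 0.0, 1.9]
finger_gap: 39.8
```

```bash
python3 -c "
from h import *
to(420.6,-82.3,100,-83.4)"
```

```text
yaw -73.6 turn 0.172 | tool cm x 20.93 y -0.53 z -9.46
```

>>> {"method": "jog_arm", "body": {"series": [0,0,-3,0,0.3,0,0,-3.5,0,0.3,0,0,-3,0,0.3,3,-0.8,0,0.085,0.3,4,-0.8,0,0.085,0.3,4,-0.8,0,0,0.3,4,-0.8,0,0,0.3,2,-0.4,0,0,0.3]}}

```text
t: 20.75
position: [454.4, -39.1, 99.2]
orientation: [0.746, -0.666, -0.001, 0.001]
contact_force: [-0.0, 0.3, -1.2]
finger_gap: 39.8
```

```bash
python3 -c "
from h import *
st();to(420.6,-82.3,21,-83.4)"
```

```text
{'t': 20.75, 'position': [454.418, -39.088, 99.2], 'orientation': [0.746, -0.666, -0.001, 0.001], 'contact_force': [-0.02, 0.314, -1.156], 'finger_gap': 39.762}
yaw -83.6 turn -0.003 | tool cm x 3.90 y 3.86 z 7.82
```

>>> {"method": "jog_arm", "body": {"series": [2,2,0,0,0.3,1.9,1.8,0,0,0.3,0,0,2,0,0.3,0,0,2,0,0.3,0,0,1.8,0,0.3,0,0,0.9,0,0.3,0,0,0.3,0,0.3,0,0,0,0,0.3]}}

```text
t: 21.75
position: [421.7, -79.2, 30.5]
orientation: [0.747, -0.665, 0.0, -0.0]
contact_force: [-0.0, 0.1, -0.6]
finger_gap: 39.5
```

```bash
python3 -c "
from h import *
st();to(420.6,-82.3,20.5,-83.4)"
```

```text
{'t': 21.75, 'position': [421.743, -79.201, 30.533], 'orientation': [0.747, -0.665, 0.0, -0.0], 'contact_force': [-0.01, 0.117, -0.584], 'finger_gap': 39.457}
yaw -83.3 turn 0.002 | tool cm x 0.29 y 0.15 z 1.00
```

>>> {"method": "jog_arm", "body": {"series": [0.2,0.1,0.6,0,0.3,0,0,0.3,0,0.3,0,0,0.1,0,0.3,0,0,0,0,0.3]}}

```text
t: 22.25
position: [420.8, -81.4, 20.5]
orientation: [0.747, -0.665, 0.0, 0.0]
contact_force: [-1.5, -0.3, 1.2]
finger_gap: 39.5
```

>>> {"method": "jog_arm", "body": {"series": [0,0,0,0,0.65,0,0,0,0,0.65,0,0,-2,0,0.65,0,0,-5,0,0.65,0,0,-5,0,0.65,0,-2,-2,0.1,0.65,0,-2,0,0.14,0.65,0,-2,0,0.14,0.65]}}

```text
t: 23.25
position: [481.4, -81.1, 160.9]
orientation: [-0.606, 0.795, -0.001, 0.0]
contact_force: [0.9, 0.4, -1.0]
finger_gap: 56.5
```

```bash
python3 - <<'E'
from h import *
st();look('top','t5.png',(160,170,480,340),2.4)
rect(83,100,405,255,450,305,'box4')
to(450,-257.3,150,-105.3)
E
```

```text
{'t': 23.25, 'position': [481.361, -81.106, 160.896], 'orientation': [-0.606, 0.795, -0.001, 0.0], 'contact_force': [0.88, 0.383, -0.954], 'finger_gap': 56.496}
box4 371 [ 449.9 -257.2] [40.7 39.8] 74.3 [ 449.8 -256.8   90.1]
yaw -105.6 turn -0.005 | tool cm x 17.85 y -1.40 z 1.08
```

View pics/t5.png

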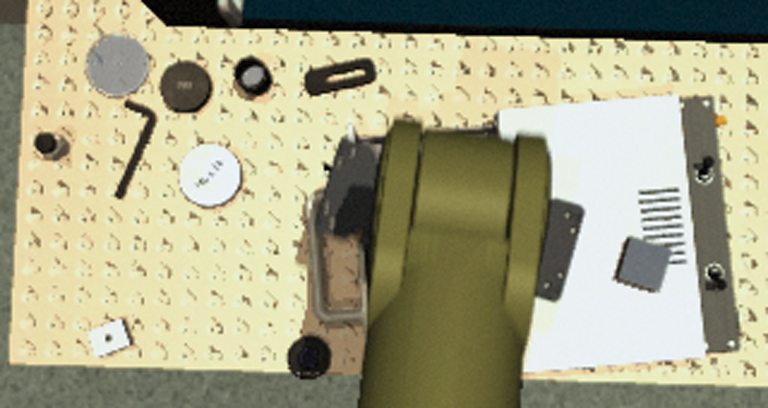

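Both table boxes are gone from the table. The roof box is at crop (643,263), so that is next.

>>> {"method": "jog_arm", "body": {"series": [3,-0.2,0,0,0.65,4,-0.3,0,0,0.65,4,-0.3,0.5,0,0.65,4,-0.3,0.5,0,0.65,2.8,-0.3,1,0,0.65,0,0,0,0,0.65,0,0,0,0,0.65]}}

```text
t: 24.18
position: [447.9, -255.5, 140.4]
orientation: [-0.609, 0.793, 0.0, 0.0]
contact_force: [0.9, 0.6, 0.4]
finger_gap: 56.3
```

```bash
python3 -c "
from h import *
st();to(450,-257.2,75,-105.5)"
```

```text
{'t': 24.175, 'position': [447.87, -255.549, 140.42], 'orientation': [-0.609, 0.793, 0.0, 0.0], 'contact_force': [0.882, 0.567, 0.425], 'finger_gap': 56.322}
yaw -105.0 turn 0.009 | tool cm x 0.10 y -0.25 z 6.54
```

>>> {"method": "jog_arm", "body": {"series": [0.1,-0.2,1,0.009,0.65,0,0,2,0,0.65,0,0,2,0,0.65,0,0,1,0,0.65,0,0,0.5,0,0.65,0,0,0,0,0.65]}}

```text
t: 24.92
position: [449.6, -258.0, 75.4]
orientation: [-0.605, 0.796, -0.0, 0.0]
contact_force: [0.0, 0.5, -0.3]
finger_gap: 56.6
```

>>> {"method": "jog_arm", "body": {"series": [0,0,0,0,0.3,0,0,0,0,0.3,0,0,0,0,0.3]}}

```text
t: 25.3
position: [449.6, -258.3, 75.8]
orientation: [-0.605, 0.797, -0.0, 0.0]
contact_force: [0.1, 0.1, 1.7]
finger_gap: 40.1
```

```bash
python3 -c "
from h import *
st();to(475.2,-76,150,-83.4)"
```

```text
{'t': 25.3, 'position': [449.614, -258.338, 75.81], 'orientation': [-0.605, 0.797, -0.0, 0.0], 'contact_force': [0.077, 0.121, 1.686], 'finger_gap': 40.126}
yaw -105.6 turn -0.388 | tool cm x -17.82 y -4.64 z -7.42
```

>>> {"method": "jog_arm", "body": {"series": [0,0,-2,0,0.3,0,0,-2.5,0,0.3,-2,-0.5,-1,-0.13,0.3,-3,-0.8,0,-0.13,0.3,-4,-1,0,-0.128,0.3,-4,-1,0,0,0.3,-3,-0.8,0,0,0.3,0,0,0,0,0.3]}}

```text
t: 26.3
position: [492.4, -97.1, 130.6]
orientation: [0.749, -0.663, 0.0, -0.0]
contact_force: [-1.0, -0.7, -0.2]
finger_gap: 39.3
```

```bash
python3 -c "
from h import *
st();to(475.2,-76,20.5,-83.4)"
```

```text
{'t': 26.3, 'position': [492.361, -97.101, 130.554], 'orientation': [0.749, -0.663, 0.0, -0.0], 'contact_force': [-1.035, -0.689, -0.24], 'finger_gap': 39.297}
yaw -83.1 turn 0.006 | tool cm x -2.29 y 1.46 z 11.01
```

>>> {"method": "jog_arm", "body": {"series": [-2.3,1.5,0,0.006,0.3,0,0,2,0,0.3,0,0,3,0,0.3,0,0,2,0,0.3,0,0,2,0,0.3,0,0,1,0,0.3,0,0,0,0,0.3,0,0,0,0,0.3]}}

```text
t: 27.3
position: [475.0, -79.4, 31.0]
orientation: [0.745, -0.667, 0.001, -0.0]
contact_force: [-0.5, -0.5, -0.2]
finger_gap: 39.7
```

```bash
python3 -c "
from h import *
st();to(475.2,-76,20,-83.4)"
```

```text
{'t': 27.3, 'position': [475.046, -79.413, 31.045], 'orientation': [0.745, -0.667, 0.001, -0.0], 'contact_force': [-0.538, -0.538, -0.164], 'finger_gap': 39.671}
yaw -83.7 turn -0.006 | tool cm x -0.34 y -0.05 z 1.10
```

>>> {"method": "jog_arm", "body": {"series": [-0.3,0,0.6,0,0.3,0,0,0.4,0,0.3,0,0,0.1,0,0.3,0,0,0,0,0.3]}}

```text
t: 27.8
position: [474.2, -75.9, 20.8]
orientation: [0.745, -0.667, 0.0, 0.001]
contact_force: [-4.5, 0.8, 14.0]
finger_gap: 39.6
```

Down. Release, rise, and move left past the handle to look.

>>> {"method": "jog_arm", "body": {"series": [0,0,0,0,0.65,0,0,0,0,0.65,0,0,-3,0,0.65,0,0,-5,0,0.65,-3,0,-3,0,0.5,-6,0,0,0,0.3,-6,0,0,0,0.1,-5,0,0,0,0]}}

```text
t: 28.8
position: [451.7, 124.8, 129.4]
orientation: [0.745, -0.667, 0.0, -0.0]
contact_force: [0.8, 1.1, -0.1]
finger_gap: 24.6
```

```bash
python3 - <<'E'
from h import *
st();look('top','t6.png',(160,170,480,340),2.4)
W=cloud('top');fl=np.array([460.3,-77.7]);th=np.radians(6.6);ey=np.array([np.cos(th),np.sin(th)]);ex=np.array([ey[1],-ey[0]])
p=W.reshape(-1,3);p=p[~np.isnan(p[:,0])];q=np.c_[(p[:,:2]-fl)@ex,(p[:,:2]-fl)@ey,p[:,2]]
k=(abs(q[:,0])<62)&(abs(q[:,1])<98)&(q[:,2]>27)&(q[:,2]<60)
for lo,hi in((-70,-13),(-13,42),(42,98)):
    t=q[k&(q[:,1]>lo)&(q[:,1]<hi)];print(len(t),np.round(t.mean(0),1),np.round(t.min(0),1),np.round(t.max(0),1))
E
```

```text
{'t': 28.8, 'position': [451.652, 124.835, 129.418], 'orientation': [0.745, -0.667, 0.0, -0.0], 'contact_force': [0.774, 1.06, -0.062], 'finger_gap': 24.583}
332 [ -1.1 -40.8  35.4] [-21.1 -60.6  28.7] [ 18.4 -20.7  41.4]
326 [-0.9 14.1 35.3] [-20.6  -5.6  27.8] [19.  34.4 43.2]
328 [-0.3 70.5 35.1] [-20.2  50.5  27.5] [19.6 90.9 43.9]
```

View pics/t6.png

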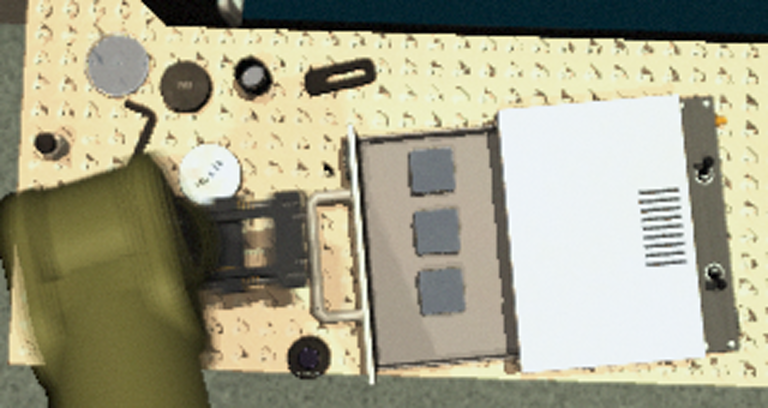

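All three boxes lie flat in the drawer at crop (432,171), (437,231) and (441,292). Now shutting it by the handle.

```bash
python3 -c "
from h import *
to(449.3,36,80,-83.4)"
```

```text
yaw -83.2 turn 0.004 | tool cm x 9.57 y 1.21 z 4.98
```

>>> {"method": "jog_arm", "body": {"series": [3,0.5,0,0,0.35,3.5,0.5,0,0,0.35,3,0.3,1,0,0.35,0,0,2,0,0.35,0,0,2,0,0.35,0,0,0,0,0.35,0,0,0,0,0.35]}}

```text
t: 29.72
position: [450.0, 26.9, 79.8]
orientation: [0.745, -0.667, 0.0, -0.0]
contact_force: [-0.2, 0.3, 0.8]
finger_gap: 30.6
```

```bash
python3 -c "
from h import *
st();to(449.3,35.8,25,-83.4)"
```

```text
{'t': 29.725, 'position': [450.037, 26.911, 79.838], 'orientation': [0.745, -0.667, 0.0, -0.0], 'contact_force': [-0.226, 0.343, 0.757], 'finger_gap': 30.589}
yaw -83.7 turn -0.005 | tool cm x -0.89 y -0.03 z 5.48
```

>>> {"method": "jog_arm", "body": {"series": [-0.9,0,0,0,0.35,0,0,1.5,0,0.35,0,0,2,0,0.35,0,0,1.3,0,0.35,0,0,0.5,0,0.35,0,0,0,0,0.05,0,0,0,0,0.05,0,0,0,0,0.05], "squeeze": 25}}

```text
t: 30.72
position: [449.2, 35.5, 26.8]
orientation: [0.745, -0.667, 0.001, -0.0]
contact_force: [0.1, 0.4, 1.7]
finger_gap: 8.9
```

>>> {"method": "jog_arm", "body": {"series": [0.4,0,0,0,0.05,0.9,0,0,0,0.05,1.2,0,0,0,0.05,1.3,0,0,0,0.05,1.3,0,0,0,0.05,1.3,0,0,0,0.05,1.3,0,0,0,0.05,1.3,0,0,0,0.05]}}

```text
t: 31.72
position: [459.6, -54.7, 26.8]
orientation: [0.745, -0.667, 0.001, -0.001]
contact_force: [2.6, 3.6, 4.5]
finger_gap: 9.0
```

>>> {"method": "jog_arm", "body": {"series": [1.2,0,0,0,0.05,1.0,0,0,0,0.05,0.8,0,0,0,0.05,0.6,0,0,0,0.05,0.4,0,0,0,0.05,0.2,0,0,0,0.05,0,0,0,0,0.05]}}

```text
t: 32.6
position: [464.1, -93.7, 26.8]
orientation: [0.745, -0.667, -0.0, -0.001]
contact_force: [3.5, 6.1, 7.1]
finger_gap: 8.9
```

>>> {"method": "jog_arm", "body": {"series": [0.2,0,0,0,0.05,0.1,0,0,0,0.05,0,0,0,0,0.05]}}

```text
t: 32.98
position: [464.1, -93.8, 26.7]
orientation: [0.746, -0.666, -0.002, -0.002]
contact_force: [2.4, 12.3, 10.0]
finger_gap: 9.3
```

>>> {"method": "jog_arm", "body": {"series": [-0.3,0,0,0,0.05,0,0,0,0,0.35,0,0,0,0,0.35,0,0,-2.5,0,0.35,0,0,-5,0,0.35,0,0,-5,0,0.2,2,0.5,0,0,0,3,0.5,0,0,0]}}

```text
t: 33.98
position: [457.5, -147.1, 151.3]
orientation: [0.745, -0.667, -0.0, 0.001]
contact_force: [0.7, 0.7, -0.3]
finger_gap: 7.9
```

```bash
python3 -c "
from h import *
st();to(401.4,-334.3,130,-83.4)"
```

```text
{'t': 33.975, 'position': [457.478, -147.146, 151.349], 'orientation': [0.745, -0.667, -0.0, 0.001], 'contact_force': [0.735, 0.68, -0.252], 'finger_gap': 7.866}
yaw -83.7 turn -0.005 | tool cm x 17.95 y 7.72 z 2.13
```

>>> {"method": "jog_arm", "body": {"series": [4,1.7,0,0,0,4.5,2,0,0,0,4.5,2,0.5,0,0,4,2,1.5,-0.005,0,0.8,0,0,0,0,0,0,0,0,0,0,0,0,0,0]}}

```text
t: 34.85
position: [402.2, -330.1, 131.4]
orientation: [0.747, -0.665, -0.0, -0.0]
contact_force: [-0.0, 0.3, 0.4]
finger_gap: 0.6
```

```bash
python3 - <<'E'
from h import *
st();to(401.4,-334.3,46,-83.4)
look('top','t7.png',(340,190,500,335),4)
rect(45,70,448,232,462,250,'fan');rect(45,70,452,275,466,295,'pump')
E
```

```text
{'t': 34.85, 'position': [402.168, -330.146, 131.388], 'orientation': [0.747, -0.665, -0.0, -0.0], 'contact_force': [-0.021, 0.282, 0.416], 'finger_gap': 0.582}
yaw -83.3 turn 0.002 | tool cm x 0.40 y 0.12 z 8.54
fan 19
pump 14
```

View pics/t7.png

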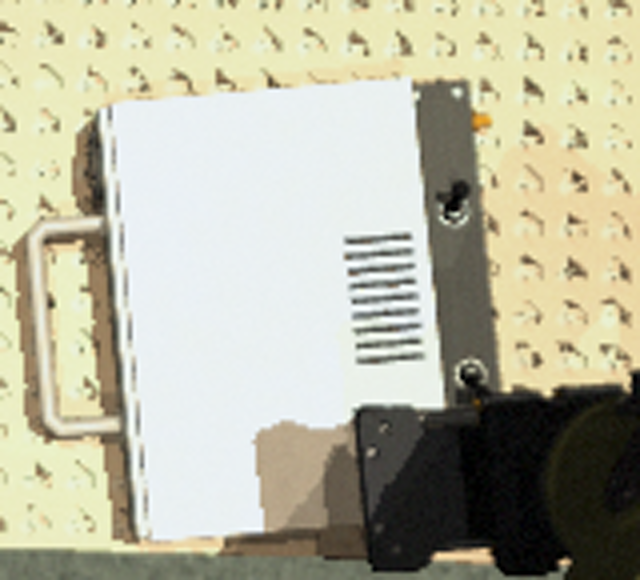

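The drawer is shut. The fan lever, at (455,195) in this crop, seems to lean away from the robot, and the pump lever, at (475,382), towards it. Now feeling the pump lever.

>>> {"method": "jog_arm", "body": {"series": [0.4,0.1,1,0,0,0,0,2,0,0,0,0,2.5,0,0,0,0,2,0,0,0,0,0.9,0,0,0,0,0,0,0,0,0,0,0,0]}}

```text
t: 35.78
position: [401.7, -336.0, 48.1]
orientation: [0.747, -0.665, 0.001, 0.0]
contact_force: [0.4, -0.7, -0.0]
finger_gap: 0.4
```

>>> {"method": "jog_arm", "body": {"series": [0,-0.4,0,0,0,0,-0.4,0,0,0,0,-0.3,0,0,0,0,0,0,0,0]}}

```text
t: 36.28
position: [412.5, -334.3, 47.5]
orientation: [0.747, -0.665, 0.0, -0.0]
contact_force: [0.4, -0.3, -0.7]
finger_gap: 0.3
```

```bash
cat >> h.py <<'E'
def yc():
    s=robot.state();c=np.array([476.7,-219.8]);th=np.radians(6.6);ey=np.array([np.cos(th),np.sin(th)]);ex=np.array([ey[1],-ey[0]])
    d=np.array(s['position'][:2])-c;f=np.array(s['contact_force'][:2]);print('xc %.1f yc %.1f z %.1f | F xc %.1f yc %.1f'%(d@ex,d@ey,s['position'][2],f@ex,f@ey))
E
python3 -c "
from h import *
yc()"
```

```text
xc 106.3 yc -76.9 z 47.5 | F xc 0.3 yc 0.4
```

>>> {"method": "jog_arm", "body": {"series": [0,-0.3,0,0,0,0,0,0,0,0]}}

```text
t: 36.52
position: [415.3, -334.0, 47.4]
orientation: [0.747, -0.665, 0.0, -0.0]
contact_force: [-0.6, 0.6, -0.0]
finger_gap: 0.6
```

>>> {"method": "jog_arm", "body": {"series": [0,-0.3,0,0,0,0,0,0,0,0]}}

```text
t: 36.78
position: [418.3, -333.7, 47.4]
orientation: [0.747, -0.665, 0.0, -0.0]
contact_force: [-0.2, 0.1, 0.2]
finger_gap: 0.6
```

>>> {"method": "jog_arm", "body": {"series": [0,-0.2,0,0,0,0,0,0,0,0]}}

```text
t: 37.02
position: [420.2, -333.4, 47.4]
orientation: [0.747, -0.665, 0.0, -0.0]
contact_force: [-0.6, -0.3, -0.1]
finger_gap: 1.0
```

>>> {"method": "jog_arm", "body": {"series": [0,-0.2,0,0,0,0,0,0,0,0]}}

```text
t: 37.28
position: [421.1, -333.4, 47.2]
orientation: [0.746, -0.666, -0.001, 0.001]
contact_force: [-3.0, -0.4, 1.1]
finger_gap: 0.3
```

Contact (3 N) at yc ≈ -68, so the pump lever is in its off position. Flipping it by pushing on gently.

>>> {"method": "jog_arm", "body": {"series": [0,-0.3,0,0,0,0,-0.3,0,0,0,0,0,0,0,0]}}

```text
t: 37.65
position: [428.8, -332.6, 47.6]
orientation: [0.747, -0.665, 0.001, -0.0]
contact_force: [-0.7, -0.1, 0.6]
finger_gap: 0.5
```

>>> {"method": "jog_arm", "body": {"series": [0,-0.3,0,0,0,0,-0.2,0,0,0,0,0,0,0,0]}}

```text
t: 38.02
position: [433.6, -331.7, 47.3]
orientation: [0.747, -0.665, 0.0, -0.0]
contact_force: [-0.3, -0.6, -0.6]
finger_gap: 0.8
```

```bash
python3 -c "
from h import *
yc()"
```

```text
xc 106.2 yc -55.7 z 47.3 | F xc 0.6 yc -0.4
```

>>> {"method": "jog_arm", "body": {"series": [0,-0.3,0,0,0,0,-0.3,0,0,0,0,0,0,0,0]}}

```text
t: 38.4
position: [439.3, -331.2, 47.4]
orientation: [0.747, -0.665, 0.0, -0.0]
contact_force: [-0.6, -0.4, 0.7]
finger_gap: 0.4
```

>>> {"method": "jog_arm", "body": {"series": [0,-0.2,0,0,0,0,0,0,0,0]}}

```text
t: 38.65
position: [440.2, -331.2, 47.1]
orientation: [0.746, -0.665, -0.001, 0.0]
contact_force: [-1.4, 0.1, 0.5]
finger_gap: 0.5
```

>>> {"method": "jog_arm", "body": {"series": [0,-0.2,0,0,0,0,0,0,0,0]}}

```text
t: 38.9
position: [440.7, -331.1, 46.9]
orientation: [0.746, -0.666, -0.002, 0.001]
contact_force: [-4.8, -0.1, 1.4]
finger_gap: 0.4
```

Pump lever now meets the finger at its on stop (yc ≈ -49). Backing off and going over to the fan's lever.

>>> {"method": "jog_arm", "body": {"series": [0,0.9,0,0,0,0,0,-3,0,0,0,0,-4,0,0,0,-3,0,0,0,0,-3.5,0,0,0,0,0,0,0,0,0,0,0,0,0]}}

```text
t: 39.78
position: [497.9, -324.6, 117.2]
orientation: [0.746, -0.665, -0.0, 0.0]
contact_force: [-1.4, 0.3, -0.9]
finger_gap: 0.6
```

```bash
python3 -c "
from h import *
yc();to(444.1+50*.993,-329.3+50*.115,47,-83.4)"
```

```text
xc 106.5 yc 9.0 z 117.2 | F xc -0.5 yc -1.4
yaw -83.4 turn -0.000 | tool cm x -0.15 y 0.40 z 7.02
```

>>> {"method": "jog_arm", "body": {"series": [0,0.5,1,0,0,0,0,2,0,0,0,0,2,0,0,0,0,1.5,0,0,0,0,0.5,0,0,0,0,0,0,0,0,0,0,0,0]}}

```text
t: 40.65
position: [494.2, -325.3, 48.1]
orientation: [0.747, -0.665, 0.001, -0.0]
contact_force: [0.1, 0.2, 0.3]
finger_gap: 0.6
```

>>> {"method": "jog_arm", "body": {"series": [0,-0.4,0,0,0,0,-0.3,0,0,0,0,0,0,0,0]}}

```text
t: 41.02
position: [501.0, -324.1, 47.6]
orientation: [0.747, -0.665, 0.0, -0.0]
contact_force: [0.0, 0.5, 0.3]
finger_gap: 0.4
```

>>> {"method": "jog_arm", "body": {"series": [0,-0.2,0,0,0,0,0,0,0,0]}}

```text
t: 41.28
position: [502.6, -323.9, 47.4]
orientation: [0.747, -0.665, 0.0, -0.0]
contact_force: [0.9, 0.1, -0.5]
finger_gap: 0.3
```

```bash
python3 -c "
from h import *
yc();st()"
```

```text
xc 106.4 yc 13.8 z 47.4 | F xc 0.0 yc 0.9
{'t': 41.275, 'position': [502.606, -323.938, 47.364], 'orientation': [0.747, -0.665, 0.0, -0.0], 'contact_force': [0.864, 0.077, -0.524], 'finger_gap': 0.323}
```

>>> {"method": "jog_arm", "body": {"series": [0,-0.3,0,0,0,0,-0.3,0,0,0,0,0,0,0,0]}}

```text
t: 41.65
position: [508.8, -323.1, 47.4]
orientation: [0.747, -0.665, 0.0, -0.0]
contact_force: [0.1, -0.5, -0.3]
finger_gap: 0.5
```

>>> {"method": "jog_arm", "body": {"series": [0,-0.2,0,0,0,0,0,0,0,0]}}

```text
t: 41.9
position: [510.6, -323.0, 47.4]
orientation: [0.747, -0.665, 0.0, -0.0]
contact_force: [-0.9, 1.2, -0.1]
finger_gap: 0.3
```

>>> {"method": "jog_arm", "body": {"series": [0,-0.2,0,0,0,0,0,0,0,0]}}

```text
t: 42.15
position: [512.6, -322.7, 47.4]
orientation: [0.747, -0.665, 0.0, -0.0]
contact_force: [-1.2, -0.3, 0.1]
finger_gap: 0.5
```

>>> {"method": "jog_arm", "body": {"series": [0,-0.2,0,0,0,0,0,0,0,0]}}

```text
t: 42.4
position: [514.6, -322.5, 47.4]
orientation: [0.747, -0.665, 0.0, -0.0]
contact_force: [-0.6, 0.7, 1.0]
finger_gap: 0.5
```

>>> {"method": "jog_arm", "body": {"series": [0,-0.3,0,0,0,0,0,0,0,0]}}

```text
t: 42.65
position: [517.7, -322.1, 47.4]
orientation: [0.747, -0.665, 0.0, -0.0]
contact_force: [0.3, -0.6, 0.9]
finger_gap: 0.6
```

>>> {"method": "jog_arm", "body": {"series": [0,-0.3,0,0,0,0,-0.3,0,0,0,0,0,0,0,0]}}

```text
t: 43.02
position: [523.7, -321.4, 47.4]
orientation: [0.747, -0.665, 0.0, -0.0]
contact_force: [0.4, -0.1, 0.1]
finger_gap: 0.7
```

>>> {"method": "jog_arm", "body": {"series": [0,-0.3,0,0,0,0,0,0,0,0]}}

```text
t: 43.28
position: [526.6, -321.1, 47.3]
orientation: [0.747, -0.665, 0.0, -0.0]
contact_force: [-0.2, -0.3, 0.5]
finger_gap: 0.5
```

>>> {"method": "jog_arm", "body": {"series": [0,-0.2,0,0,0,0,0,0,0,0]}}

```text
t: 43.52
position: [528.5, -320.9, 47.4]
orientation: [0.747, -0.665, 0.0, 0.0]
contact_force: [-0.3, -0.6, -0.1]
finger_gap: 0.0
```

>>> {"method": "jog_arm", "body": {"series": [0,-0.2,0,0,0,0,0,0,0,0]}}

```text
t: 43.78
position: [529.6, -320.9, 47.1]
orientation: [0.746, -0.665, -0.001, 0.0]
contact_force: [-1.6, 0.4, 0.2]
finger_gap: 0.2
```

>>> {"method": "jog_arm", "body": {"series": [0,-0.1,0,0,0,0,0,0,0,0]}}

```text
t: 44.02
position: [530.1, -320.8, 47.0]
orientation: [0.746, -0.666, -0.001, 0.001]
contact_force: [-4.8, -0.9, 0.4]
finger_gap: 0.3
```

The fan lever meets the finger at its on stop (x ≈ 530, where expected), so it is left alone. Backing off for a final look.

>>> {"method": "jog_arm", "body": {"series": [0,0.9,0,0,0,0,0,-3,0,0,0,0,-5,0,0,0,0,-5,0,0,4,0,-2,0,0,6,2,0,0,0,6,2,0,0,0,6,2,0,0,0]}}

```text
t: 45.02
position: [488.7, -546.9, 198.2]
orientation: [0.747, -0.665, 0.002, -0.0]
contact_force: [1.2, -0.4, 0.0]
finger_gap: 0.3
```

```bash
python3 - <<'E'
from h import *
st();look('top','t8.png',(160,170,480,340),2.4)
for n,b in(('fan',(446,228,466,252)),('pump',(450,268,470,297)),('spacer',(195,300,216,320)),('cap',(226,193,249,217)),('tin',(232,225,262,262))):rect(*((48,66) if n in('fan','pump') else (12,35)),*b,n)
rect(36,50,338,230,359,310,'handle')
W=cloud('top');s=W[228:310,338:362].reshape(-1,3);s=s[(s[:,2]>36)&(s[:,2]<50)]
c=np.array([476.4,-217.6]);th=np.radians(6.6);ey=np.array([np.cos(th),np.sin(th)]);ex=np.array([ey[1],-ey[0]])
d=s[:,:2]-c;b=abs(d@ey)<40;print('handle xc',np.median(d[b]@ex),'(start -125.2)')
E
```

```text
{'t': 45.025, 'position': [488.695, -546.928, 198.218], 'orientation': [0.747, -0.665, 0.002, -0.0], 'contact_force': [1.247, -0.446, 0.041], 'finger_gap': 0.27}
fan 20 [ 533.  -310.3] [ 8.1 35.1] 57.2 [ 542.  -316.2   58.9]
pump 20 [ 442.7 -320. ] [ 8.7 38.3] 52.5 [ 451.7 -326.5   57.4]
spacer 180 [367.  225.2] [26.  34.9] 22.0 [367.1 225.   19.7]
cap 349 [604.2 164.5] [45.9 45.7] 1.2 [603.5 164.6  19.6]
tin 545 [521.2 137.7] [58.2 56.6] 47.2 [520.5 137.3  23.1]
handle 279 [463.7 -97.5] [117.7  26.3] 1.5 [466.7 -95.4  45.5]
handle xc -125.28022503062888 (start -125.2)
```

View pics/t8.png

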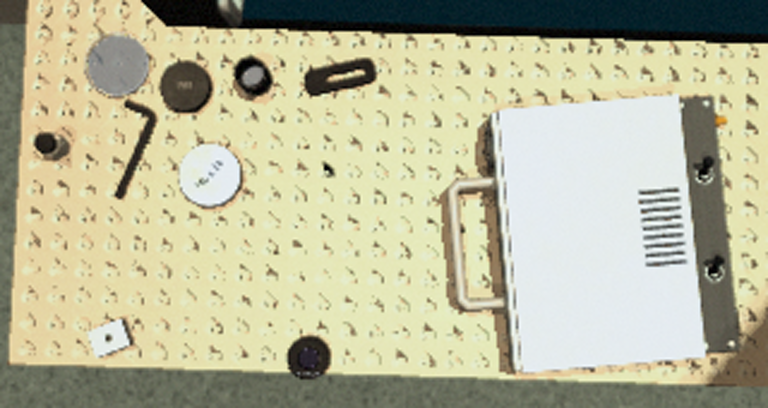

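The final picture shows the drawer shut with the handle back at its starting place. Both levers, at (705,168) and (714,265), lean away from the robot. The tin stands at (210,175) and the bystanders have not moved.

```bash
python3 -c "
from h import *
print(job.close_job())"
```

```text
the job is handed in; nothing more can be done
None
```

The job is done and handed in at about 45 s of robot time.

- **Tin:** I opened the drawer by its handle and took the tin out. It now stands on the table at about (521, 138).
- **Crystal boxes:** Three were present, two on the table and one on the roof. They were lying flat, lid up, on the drawer floor when I checked before shutting it.
- **Drawer:** It is shut. It stopped with about 12 N at the handle, and the handle is back at its starting position to within 0.1 mm. I did not look inside again after shutting it.
- **Pump lever:** I felt it at its off position with about 3 N and flipped it on. Feeling again met it at the on stop.
- **Fan lever:** I felt nothing at the off position and met it at the on stop, so I left it on. The touches on both stops stayed under 5 N.

In the last picture both levers lean away from the robot. The spacer and the lens cap measured within 1 mm of where they started. The vial and the yellow look-alike were not re-measured, but nothing was moved near them. No check failed or disagreed.

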